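Seat the tube rotor in its mixer stand

ROBOT

A 7-joint arm with a two-finger parallel gripper is mounted at the origin on the work surface. World frame = base frame: x ahead of the robot, y to its left, z up, the work surface at z = 0. Lengths are in m, angles in rad, forces in N, time in s.
With the tool pointing down it reaches from about 0.4 to 0.85 m from the base axis. Payload 6.9 kg.
Tool frame: the origin (TCP) lies at the very end of the fingers, on their centre line; the grasp point (between the pads) lies 19 mm behind it; z points along the fingers, y is the direction in which the jaws open and shut (so a half turn about z gives the same grasp; the last joint's range is limited). The gripper opens to 85 mm and grips with 20 to 120 N. Pads are 22 mm wide; open, the fingers measure 114 mm over their backs; the gripper's body (76 mm by 85 mm) begins 54 mm behind the grasp point. The pads swing forward as they close: fully open they stand 13 mm farther back than shut.
Start: joints at [1.405, 0.507, -0.238, 1.5, 0.126, 1.149, -0.155], TCP at [0.168, -0.602, 0.231] pointing down, gripper open.
Joint ranges: [-3.08, 3.08], [-0.24, 2.05], [-1.43, 1.35], [0, 2.5], [-1.52, 4.66], [0.17, 1.96], [-2.89, 2.89]. Speed limits (rad/s): [2.39, 2.39, 3.14, 3.14, 3.14, 3.14, 3.14].

INTERFACE

Orientations are given as a rotation vector (axis times angle).
In Python, from workcell import robot, planner, eyes gives the robot as it stands. The module is installed in compiled form; this text tells all that it offers. Calls block until the motion is done:
- robot.goto(position, orientation): joint-space move of the TCP to a pose.
- robot.move_l(position, max_speed=0.15, orientation=None): straight line of the TCP; orientation=None keeps the orientation; max_speed is the mean speed in m/s.
- robot.set_joints(angles): joint-space move.
- robot.command_gripper(opening, grip_force=None): opening from 0.0 (shut) to 1.0 (fully open); grip_force is the grip in N (None keeps the last); returns when the fingers have stopped.
- robot.pause(seconds).
- planner.inverse_kinematics(position, orientation): joint angles nearest the present ones, or None.
- eyes.get_image(name): name is "scene" or "top"; returns a dict with "pixels" (400x640x3 uint8, red, green, blue), "z_map" (400x640 float32, m along the optical axis (not along the pixel's ray), 0 where there is no reading), "fov_y" (degrees; the focal length in pixels is half the picture's height over the tangent of half this angle, whatever the lens; pixels are square), "cx", "cy" (the principal point, pixels), "R" (3x3) and "t" (3): a world point X has camera coordinates R X + t. Camera axes: x right, y down, z forward; pixel columns grow to the right and rows downward; lengths in m; the calibration is good to about 2 mm. A picture is of the moment at which its call begins.
A pose or a line that the arm cannot do raises robot.MotionError and nothing moves.
- robot.close_job(): hands the job in, once; it reports no verdict.
Readings, each from a call of its own:
- robot.get_clock(): time.
- robot.get_qpos(): joint angles.
- robot.get_dq(): joint speeds.
- robot.get_joint_efforts(): joint torques, N m.
- robot.get_position(): TCP position.
- robot.get_ee_rot(): TCP orientation.
- robot.get_contact_force(): force on the tool from outside, world axes, zero at the start.
- robot.get_torque(): the same for the moment, N m.
- robot.get_finger_gap(): opening from 0.0 (shut) to 1.0 (fully open).
Only numpy, scipy, OpenCV 4.12 (cv2) and the standard library are available. Lean on these libraries where they do the work, as an engineer would, in place of code of your own. Each camera call takes 0.05 s, during which the arm holds its last target.

TASK

Take the tube rotor out of its blue parking cradle and lower its axle into the two open slots of the grey and white mixer stand, either way round. Press it down past the orange spring catches until both ends bottom evenly on the black bearing shoes, whose height you have to find by feel, and bed it in with a firm, steady push of about 20 N for half a second, never loading the shoes with more than 35 N. Then let go, leaving it seated level and the other things undisturbed.

Things in the scene. Friction and masses are not known exactly. Their poses are not given: they have to be found in the camera images.
- rotor: Loose tube rotor, 0.36 to 0.59 kg, same end for end. Steel axle 10 mm thick, 230 mm long, along its y; origin on the axle at mid-length. Amid it a black grip block: 30 mm along x (grasp width; level at the start), 44 along y, 26 high, centred on the axle. Each side: green disc, radius 38, y 54 to 62 mm, with tubes (y 47 to 80, within radius 35). It may roll about its axle. Parked, the axle is at 55 mm.
- axle_left (a point): Point on the rotor's axle centre line at its y = +100 mm, in the middle of the length that goes into a slot. Inboard of it, at y 84 to 89 mm, is a collar of radius 10 mm.
- axle_right (a point): Same at the rotor's y = -100 mm, with the same collar at y -84 to -89 mm.
- cradle: Fixed blue parking cradle, base 110 x 230 x 10 mm; origin under its centre on the bench. Two open V notches at its y = +100 and -100 mm (10 mm thick, up to 70 mm high) carry the axle along its y. The rotor lifts straight up out of it.
- stand: Fixed mixer stand; origin on the bench under the centre of its base plate, 130 (x) x 250 (y) x 25 mm. Two white posts centred on its y = +100 and -100 mm, 14 mm thick in y, 50 mm wide in x, 127 mm high, each with a slot open at the top and through in y. The rotor's collars go between the posts with 4 mm play each way. A drive box, 85 mm high, stands outside the right post (y -121 to -166 mm).
- bearing: Bearing unit of the stand: black crossbar on the base plate, origin under its middle, 25 mm above the bench. It carries the two black shoes that are the slot floors. Both shoes are at one height, but that is adjustable and its setting is NOT reported: shoe tops 75 to 80 mm above the bench, so the axle centre is home at 80 to 85 mm. They do not give way: on bottoming the force rises steeply.
- slot_left (a point): Middle of the left slot (stand's y = +100 mm) at the top of its straight sides, 115 mm above the bench. The slot is 12.5 mm wide in x; above this point a 45 degree lead-in opens it to about 36 mm at 127 mm.
- slot_right (a point): Same for the right slot (stand's y = -100 mm).
- nose_left (a point): Axis, at rest, of the left orange spring catch: a round nose, radius 8 mm, standing 4 mm out of the slot's +x side, 90.5 mm above the bench. The rotor's weight alone leaves the axle hung up on the catches, 92 to 97 mm above the bench. Forcing past takes roughly 7 to 12 N on the whole rotor, its weight included; then the push eases until the shoes are met.
- nose_right (a point): Same for the right slot; its spring is stiffer.
- jar: Bystander: amber jar with white cap, 48 mm across, 70 mm high; origin under its centre.
- bottle: Bystander: white bottle with blue label, 66 mm across, 170 mm high; origin under its centre.
- beaker: Bystander: clear beaker, 70 mm across, 90 mm high; origin under its centre.

How it is judged:
On the way, in this order (a step that is already met when the one before it is completed fails the run):
1. the rotor is lifted clear of the cradle, over 20 mm above its parked height (height (world z) of rotor above 0.075 m), for 0.1 s.
2. both axle ends are down past the catches and level, and the rotor presses on the bearing shoes with more than 14 N (z of each of axle_left, axle_right in the frame of stand below 0.087 m and x of axle_left in the frame of stand between -0.004 and 0.004 m and x of axle_right in the frame of stand between -0.004 and 0.004 m and y of rotor in the frame of stand between -0.006 and 0.006 m and angle between rotor's own y axis and vertical between 1.5608 and 1.5808 rad and contact force between rotor and bearing above 14 N), for 0.3 s.
At the end, for the whole second after the job is handed in: The rotor is released and still, its weight on the bearing shoes (over 1 N): both axle ends at most 87 mm above the bench, within 4 mm of the slot's middle, the axle level to 0.01 rad, the rotor's middle within 6 mm of the stand's middle along the axle (z of each of axle_left, axle_right in the frame of stand below 0.087 m and x of axle_left in the frame of stand between -0.004 and 0.004 m and x of axle_right in the frame of stand between -0.004 and 0.004 m and y of rotor in the frame of stand between -0.006 and 0.006 m and angle between rotor's own y axis and vertical between 1.5608 and 1.5808 rad and contact force between rotor and bearing above 1 N and linear speed of rotor below 0.02 m/s); the robot touches nothing.
It fails at once if the rotor loads the bearing shoes with more than 35 N (contact force between rotor and bearing above 35 N).
It fails at once if a bystander is shifted by more than 20 mm (distance of any of jar, bottle, beaker from where it was at the start of the episode above 0.02 m).
It also fails if it takes over 72 s, if anything falls off the work surface, if the arm or the gripper's body presses on something with over 40 N, if the wrist force passes 120 N, or if a joint passes its speed limit or range.

## Working session

There is one attempt and no reset: what is moved stays moved. The work goes in short steps, each a Python script; the robot and the scene stay as the last script left them, time stands still between calls to the robot, and variables do not carry over. Pictures are saved under pics/ and viewed, and the job is handed in when it is done.

```bash
mkdir -p pics; cat > h.py <<'E'
import numpy as np, cv2
from workcell import robot, planner, eyes
def cam(n):
    im=eyes.get_image(n); np.savez(f'{n}.npz',**{k:np.array(v) for k,v in im.items()}); return im
def K(im):
    h=im['pixels'].shape[0]; return h/2/np.tan(np.radians(float(im['fov_y']))/2)
def pts(im):
    z=im['z_map'];f=K(im);v,u=np.indices(z.shape)
    c=np.stack([(u-im['cx'])/f*z,(v-im['cy'])/f*z,z],-1)
    return (c-im['t'])@im['R']   # R^T (c-t)
def ray(im,u,v,h):
    f=K(im);d=np.array([(u-im['cx'])/f,(v-im['cy'])/f,1.])@im['R'];o=-im['t']@im['R']
    return o+d*(h-o[2])/d[2]
def proj(im,X):
    c=im['R']@np.array(X)+im['t'];f=K(im);return c[0]/c[2]*f+im['cx'],c[1]/c[2]*f+im['cy']
def save(im,name): cv2.imwrite(f'pics/{name}.png',im['pixels'][...,::-1])
E
python3 - <<'E'
from h import *
for n in('scene','top'):
    im=cam(n);save(im,n+'0');print(n,im['fov_y'],im['cx'],im['cy'],im['R'].round(3).tolist(),im['t'],(im['z_map']==0).mean())
print(robot.get_clock(),robot.get_ee_rot(),robot.get_contact_force(),robot.get_finger_gap())
E
```

```text
scene 42.124192078013316 318.54314230431214 199.9529010158617 [[-0.521, 0.854, 0.011], [0.664, 0.413, -0.624], [-0.537, -0.317, -0.782]] [ 0.31420644 -0.31971839  1.68529946] 0.00413671875
top 55.15695745608917 321.90564299135644 202.07898195190495 [[-0.019, -1.0, 0.007], [-0.981, 0.017, -0.192], [0.191, -0.011, -0.981]] [0.01288398 0.60299271 0.89147833] 0.0040546875
0.1 [-3.11105140e+00 -4.25380739e-01  4.30293144e-04] [ 0.13381773  0.16007968 -0.66275364] 1.0048864970587987
```

View pics/scene0.png

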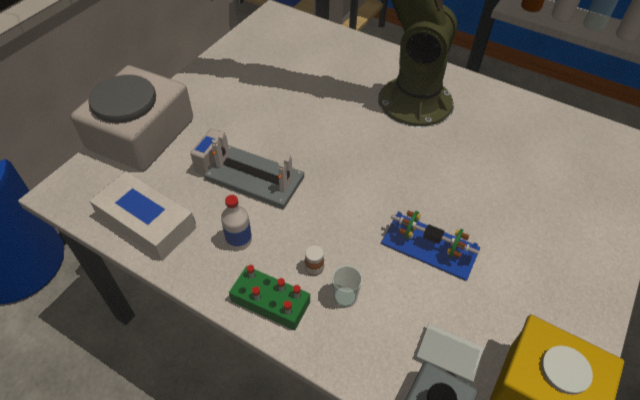

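View pics/top0.png

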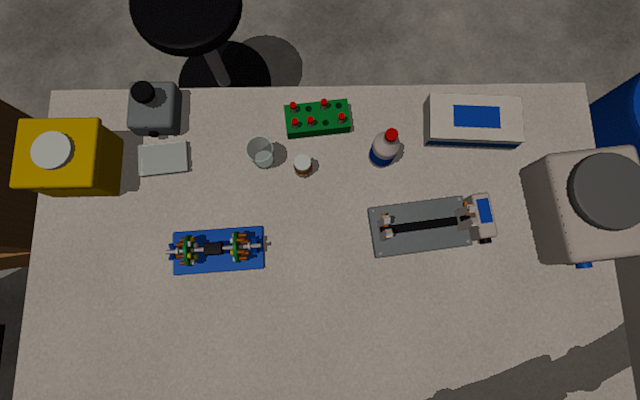

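The top view shows the cradle with the rotor at about (212,248), the stand at (430,225) with its drive box at (482,215), the bottle at (384,147), the jar at (303,166) and the beaker at (262,152). Next I'll zoom in and measure.

```bash
python3 - <<'E'
from h import *
L=lambda n:dict(np.load(n+'.npz'))
t=L('top');s=L('scene')
c=lambda im,a,b,e,f,k:cv2.resize(im['pixels'][b:f,a:e,::-1],None,fx=k,fy=k,interpolation=cv2.INTER_CUBIC)
cv2.imwrite('pics/zt.png',np.vstack([c(t,155,220,285,280,6),c(t,360,190,500,262,5.572)[:,:780]])[:,:780]) if 0 else None
a=c(t,155,218,285,280,6);b=c(t,362,188,502,262,780/140);cv2.imwrite('pics/zt.png',cv2.resize(np.vstack([a,b[:, :780]]),None,fx=.75,fy=.75))
a=c(s,375,200,485,280,6);b=c(s,190,125,310,210,5.5);cv2.imwrite('pics/zs.png',cv2.resize(np.vstack([a,b]),None,fx=.63,fy=.63))
for n,im in(('top',t),('scene',s)):
    P=pts(im);hsv=cv2.cvtColor(im['pixels'],cv2.COLOR_RGB2HSV)
    print(n,'bench z',np.median(P[300:,200:400,2]) if n=='top' else np.median(P[100:130,300:370,2]))
    x,y,z=P[...,0],P[...,1],P[...,2]
    blue=(hsv[...,0]>105)&(hsv[...,0]<128)&(hsv[...,1]>150)&(z>.002)&(z<.02)&(y>0)&(x<.7)
    q=P[blue];r=cv2.minAreaRect(q[:,:2].astype(np.float32)*1000);print('cradle',r,np.median(q[:,2]),len(q))
    box=np.abs(y+.3)<.25
    base=(z>.018)&(z<.032)&box&(x>.3)&(x<.7)&(hsv[...,1]<90)
    q=P[base];
    nl,lab,st,ce=cv2.connectedComponentsWithStats(base.astype(np.uint8))
    i=1+np.argmax(st[1:,4]);q=P[lab==i];print('base',cv2.minAreaRect(q[:,:2].astype(np.float32)*1000),np.median(q[:,2]),st[i])
    for nm,lo,hi in(('post',.115,.135),('box',.08,.09)):
        q=P[(z>lo)&(z<hi)&(y<-.1)&(y>-.6)&(x>.35)&(x<.65)];print(nm,len(q));print(q[::max(1,len(q)//15)].round(3).tolist())
E
```

```text
top bench z -6.942153544619252e-05
cradle ((494.1914978027344, 268.3993835449219), (107.26771545410156, 227.89129638671875), 3.364529609680176) 0.00973974841683846 2217
base ((543.6254272460938, -244.46791076660156), (130.14805603027344, 249.3583221435547), 6.611101150512695) 0.024538222391215506 [ 367  196  106   62 3830]
post 965
[[0.65, -0.531, 0.135], [0.63, -0.529, 0.129], [0.61, -0.529, 0.121], [0.59, -0.534, 0.127], [0.572, -0.541, 0.134], [0.562, -0.549, 0.135], [0.549, -0.542, 0.135], [0.541, -0.537, 0.126], [0.537, -0.348, 0.126], [0.522, -0.538, 0.129], [0.51, -0.541, 0.131], [0.499, -0.541, 0.13], [0.481, -0.545, 0.126], [0.463, -0.548, 0.131], [0.447, -0.551, 0.131], [0.441, -0.561, 0.127]]
box 1050
[[0.649, -0.525, 0.082], [0.609, -0.383, 0.081], [0.599, -0.532, 0.085], [0.591, -0.379, 0.087], [0.584, -0.401, 0.084], [0.574, -0.376, 0.085], [0.567, -0.392, 0.085], [0.559, -0.397, 0.084], [0.55, -0.535, 0.084], [0.542, -0.374, 0.088], [0.536, -0.38, 0.084], [0.528, -0.382, 0.083], [0.521, -0.4, 0.084], [0.514, -0.409, 0.082], [0.497, -0.54, 0.081]]
scene bench z 0.002707
[... 381 characters left out ...]
22], [0.517, -0.543, 0.13], [0.535, -0.542, 0.129], [0.557, -0.536, 0.133], [0.566, -0.539, 0.124], [0.586, -0.534, 0.127], [0.606, -0.535, 0.127], [0.618, -0.531, 0.123], [0.649, -0.529, 0.131], [0.532, -0.344, 0.118], [0.578, -0.347, 0.125], [0.518, -0.157, 0.124], [0.529, -0.153, 0.116], [0.558, -0.143, 0.118]]
box 576
[[0.452, -0.55, 0.087], [0.512, -0.541, 0.085], [0.56, -0.537, 0.082], [0.512, -0.397, 0.087], [0.524, -0.395, 0.086], [0.537, -0.387, 0.089], [0.638, -0.528, 0.088], [0.565, -0.393, 0.09], [0.534, -0.341, 0.084], [0.58, -0.384, 0.088], [0.585, -0.38, 0.087], [0.594, -0.377, 0.088], [0.61, -0.387, 0.09], [0.618, -0.395, 0.084], [0.616, -0.377, 0.081], [0.56, -0.143, 0.085]]
```

View pics/zt.png

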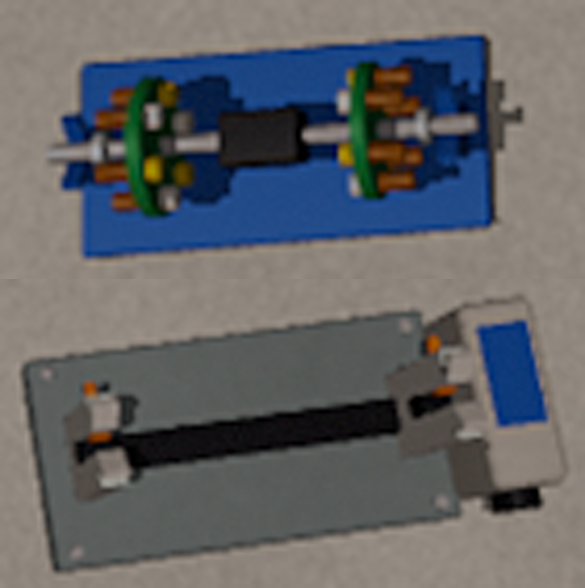

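View pics/zs.png

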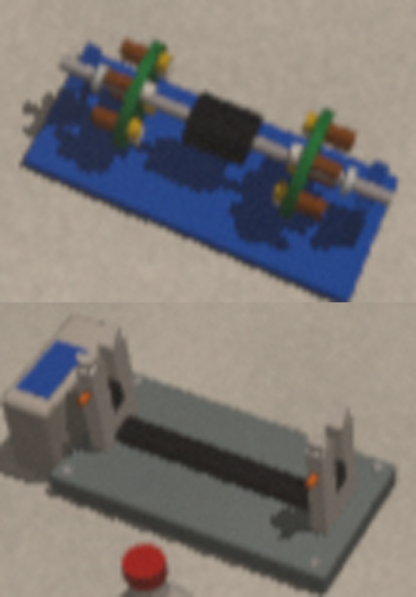

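```bash
cat > meas.py <<'E'
from h import *
L=lambda n:dict(np.load(n+'.npz'))
def tri(t,pt,s,ps):
    A=[];b=[]
    o=[];d=[]
    for im,(u,v) in((t,pt),(s,ps)):
        f=K(im);dd=np.array([(u-im['cx'])/f,(v-im['cy'])/f,1.])@im['R'];d.append(dd/np.linalg.norm(dd));o.append(-im['t']@im['R'])
    M=sum(np.eye(3)-np.outer(x,x) for x in d);r=sum((np.eye(3)-np.outer(x,x))@q for x,q in zip(d,o))
    X=np.linalg.solve(M,r);g=[np.linalg.norm(np.cross(x,X-q)) for x,q in zip(d,o)]
    return X,max(g)
E
python3 - <<'E'
from meas import *
t=L('top');s=L('scene')
cen={}
for n,im in(('top',t),('scene',s)):
    P=pts(im);hsv=cv2.cvtColor(im['pixels'],cv2.COLOR_RGB2HSV);x,y,z=P[...,0],P[...,1],P[...,2]
    near=(x>.42)&(x<.58)&(y>.12)&(y<.42)
    blk=near&(hsv[...,2]<70)&(hsv[...,1]<110)&(z>.05)
    nl,lab,st,ce=cv2.connectedComponentsWithStats(blk.astype(np.uint8));i=1+np.argmax(st[1:,4])
    top=(lab==i)&(z>.0655 if n=='top' else z>.067);q=P[top]
    vv,uu=np.nonzero(top);cen[n]=(uu.mean(),vv.mean())
    r=cv2.minAreaRect(q[:,:2].astype(np.float32)*1000)
    print(n,'block px',ce[i],st[i],'top',len(q),np.median(P[lab==i][:,2]),np.percentile(P[lab==i][:,2],[5,95]),q.mean(0),r)
    grn=near&(hsv[...,0]>45)&(hsv[...,0]<80)&(hsv[...,1]>120)
    for sg in(1,-1):
        g=P[grn&(sg*(y-.268)>0)];print(' disc',len(g),g.mean(0).round(4),np.percentile(g,[2,98],axis=0).round(4).tolist())
    steel=near&(hsv[...,1]<70)&(hsv[...,2]>90)&(z>.051)&(z<.066)&(np.abs(y-.268)<.118)
    q=P[steel];
    c=np.polyfit(q[:,1],q[:,0],1)
    for _ in range(4):
        k=np.abs(np.polyval(c,q[:,1])-q[:,0])<.005;c=np.polyfit(q[k,1],q[k,0],1)
    print(' axle fit x at y.268',np.polyval(c,.268),'yaw',np.degrees(np.arctan(-c[0])),'y range',q[k,1].min(),q[k,1].max(),'z',np.percentile(q[k,2],[50,90]),k.sum())
    for nm,(u0,v0,u1,v1) in (dict(bottle=(365,120,405,170),jar=(290,152,316,180),beaker=(243,132,276,170)) if n=='top' else {}).items():
        q=P[v0:v1,u0:u1].reshape(-1,3);q=q[q[:,2]>.015];print(nm,np.percentile(q,[1,50,99],axis=0).round(3).tolist())
print('tri block top',tri(t,cen['top'],s,cen['scene']))
E
```

```text
top block px [212.29591837 248.16326531] [203 242  20  13 196] top 159 0.06763541469620499 [0.06453266 0.07036971] [0.49335632 0.26701803 0.06801848] ((494.1372375488281, 267.2808837890625), (26.458906173706055, 39.0074577331543), 3.3395798206329346)
 disc 160 [0.489  0.3239 0.076 ] [[0.457, 0.3206, 0.0362], [0.5229, 0.3292, 0.0934]]
 disc 128 [0.4949 0.2086 0.0801] [[0.4624, 0.2047, 0.0501], [0.5309, 0.2135, 0.0937]]
 axle fit x at y.268 0.49323562585402786 yaw 3.3715035896020815 y range 0.1537832372871582 0.3831791259137494 z [0.05914147 0.0620414 ] 181
bottle [[0.702, -0.185, 0.019], [0.722, -0.148, 0.113], [0.759, -0.123, 0.173]]
jar [[0.68, 0.028, 0.019], [0.697, 0.05, 0.068], [0.723, 0.072, 0.073]]
beaker [[0.7, 0.122, 0.016], [0.746, 0.159, 0.065], [0.766, 0.188, 0.093]]
scene block px [433.35775862 233.25      ] [424 225  20  18 232] top 147 0.06834372891624922 [0.05308155 0.07320009] [0.4978235  0.267562   0.07012534] ((497.998291015625, 267.40435791015625), (30.36611557006836, 42.131752014160156), 3.202895164489746)
 disc 54 [0.5035 0.3257 0.0884] [[0.4791, 0.3214, 0.0723], [0.525, 0.3288, 0.0967]]
 disc 38 [0.5079 0.2103 0.0903] [[0.4831, 0.2073, 0.0803], [0.5276, 0.2137, 0.0975]]
 axle fit x at y.268 0.49693165971948605 yaw 3.365647331161161 y range 0.15173349725832813 0.38115050655317634 z [0.06068552 0.06391553] 151
tri block top (array([0.49377252, 0.26738151, 0.06506907]), np.float64(0.000486906229841584))
```

```bash
cat >> h.py <<'E'
def ori(psi_deg,k=0):
    ph=np.radians((90+psi_deg+180*k))/2
    return np.pi*np.array([np.cos(ph),np.sin(ph),0])
E
python3 - <<'E'
from h import *
q0=robot.get_qpos();print(np.round(q0,2))
for k in(0,1):
  for p,a in(((.4945,.2673,.2),3.36),((.4945,.2673,.036),3.36),((.5436,-.2445,.2),6.6),((.5436,-.2445,.06),6.6)):
    q=planner.inverse_kinematics(p,ori(a,k));print(k,p,None if q is None else np.round(q,2))
E
```

```text
[ 1.4   0.51 -0.24  1.5   0.13  1.15 -0.15]
0 (0.4945, 0.2673, 0.2) [ 0.08  0.59 -1.01  1.71  0.54  1.15 -1.03]
0 (0.4945, 0.2673, 0.036) [-0.08  0.74 -0.75  1.89  0.69  0.79 -1.15]
0 (0.5436, -0.2445, 0.2) [ 0.82  0.55 -0.71  1.62  0.39  1.11  0.12]
0 (0.5436, -0.2445, 0.06) [ 0.74  0.7  -0.58  1.78  0.5   0.82  0.02]
1 (0.4945, 0.2673, 0.2) [ 0.16  0.68 -1.23  1.71  0.68  1.25  1.98]
1 (0.4945, 0.2673, 0.036) [ 0.13  0.95 -1.23  1.89  1.03  1.11  1.68]
1 (0.5436, -0.2445, 0.2) [ 0.34  0.48  0.07  1.63 -0.04  1.03 -2.61]
1 (0.5436, -0.2445, 0.06) [ 0.29  0.65  0.14  1.79 -0.13  0.72 -2.52]
```

```bash
python3 - <<'E'
from h import *
o=ori(3.36)
robot.goto((.4945,.2673,.2),o)
print(robot.get_clock(),robot.get_position(),robot.get_contact_force())
robot.move_l((.4945,.2673,.036),.12)
print(robot.get_position(),robot.get_contact_force())
im=cam('top');save(im,'top1')
robot.command_gripper(0.0,grip_force=90)
print(robot.get_clock(),robot.get_finger_gap(),robot.get_contact_force(),robot.get_torque(),robot.get_position())
im=cam('scene');save(im,'scene1')
E
python3 -c "
import cv2,numpy as np
a=cv2.imread('pics/top1.png')[190:290,140:300];b=cv2.imread('pics/scene1.png')[190:290,360:520]
cv2.imwrite('pics/g1.png',cv2.resize(np.vstack([a,b]),None,fx=3,fy=3))"
```

```text
3.35 [0.49502175 0.26643792 0.19988883] [ 0.85786167  0.2937932  -0.0092308 ]
[0.49485513 0.26757998 0.03666603] [0.60190011 0.5453036  0.19311687]
5.4667 0.340347234442122 [ 3.12906165 -1.93991555  3.73294556] [-0.11192619 -0.60763838 -0.1125307 ] [0.49547279 0.26742078 0.03645204]
```

View pics/g1.png

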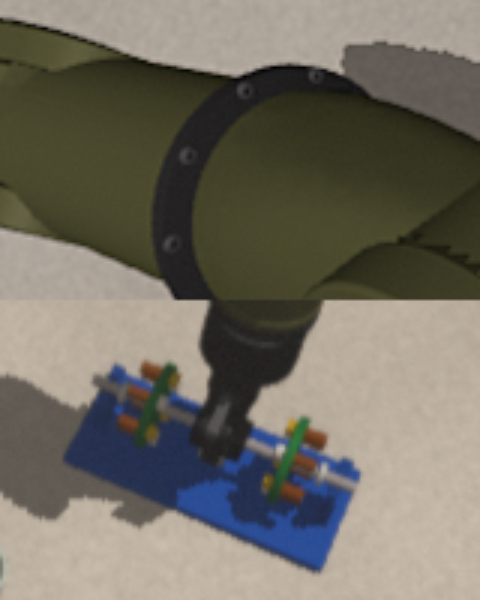

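```bash
python3 - <<'E'
from h import *
p=robot.get_position()
robot.move_l((.4955,.2673,.07),.06)
print(robot.get_clock(),robot.get_position(),robot.get_contact_force(),robot.get_torque())
robot.move_l((.4955,.2673,.2),.12)
robot.pause(.2)
print(robot.get_clock(),robot.get_position(),robot.get_contact_force(),robot.get_torque(),robot.get_finger_gap())
im=cam('scene');save(im,'scene2')
E
python3 -c "
import cv2,numpy as np
b=cv2.imread('pics/scene2.png')[100:300,340:540]
cv2.imwrite('pics/g2.png',cv2.resize(b,None,fx=3,fy=3))"
```

```text
6.2333 [0.49540605 0.26702056 0.06991208] [ 0.71453675 -0.86787291 -4.45585517] [ 0.02977374  0.01253088 -0.01024116]
7.6667 [0.49530361 0.26715619 0.19942986] [ 0.46918169  0.43129037 -4.9256878 ] [ 0.03524442 -0.04295522 -0.00856014] 0.33612127867719305
```

View pics/g2.png

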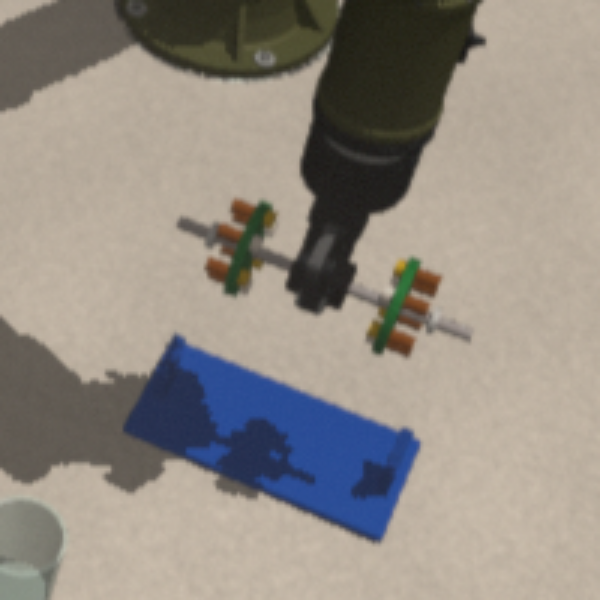

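```bash
python3 - <<'E'
from meas import *
for n in('top','scene'):
    im=L(n) if n=='top' else L(n)
    P=pts(im);hsv=cv2.cvtColor(im['pixels'],cv2.COLOR_RGB2HSV);x,y,z=P[...,0],P[...,1],P[...,2]
    a=np.radians(6.6);dx=x-.5436;dy=y+.2445
    lx=np.cos(a)*dx+np.sin(a)*dy;ly=-np.sin(a)*dx+np.cos(a)*dy
    base=(z>.016)&(z<.033)&(np.abs(lx)<.075)&(ly<.135)&(ly>-.115)
    q=np.c_[lx[base],ly[base]]
    print(n,'base rect local mm',cv2.minAreaRect(q.astype(np.float32)*1000))
    # long edges per ly bin
    lo=[];hi=[];
    for b in np.arange(-.1,.12,.01):
        k=np.abs(q[:,1]-b)<.005; lo.append(np.sort(q[k,0])[0]);hi.append(np.sort(q[k,0])[-1])
    print(' edges med lx',np.median(lo),np.median(hi),'ly max',np.percentile(q[:,1],99.5))
    for sg in(1,-1):
        w=(z>.11)&(z<.135)&(np.abs(lx)<.035)&(np.abs(ly-sg*.1)<.015)
        print(' post',sg,w.sum(),[np.round(1000*v,1) for v in (lx[w].min(),lx[w].max(),ly[w].min(),ly[w].max())],np.percentile(z[w],[10,50,90]).round(4))
        print(np.c_[lx[w],ly[w],z[w]][np.argsort(lx[w])].__mul__(1000).round(1)[::max(1,w.sum()//14)].tolist())
E
```

```text
top base rect local mm ((0.045806884765625, 4.900535583496094), (239.69390869140625, 130.1788787841797), 89.99280548095703)
 edges med lx -0.06474617998770796 0.06385906864116869 ly max 0.12301091060643203
 post 1 122 [np.float64(-25.2), np.float64(25.9), np.float64(92.1), np.float64(107.0)] [0.1136 0.1207 0.1259]
[[-25.2, 93.4, 113.7], [-22.5, 98.2, 117.0], [-20.9, 99.2, 124.1], [-18.9, 106.7, 115.5], [-16.3, 98.3, 122.9], [-13.7, 100.1, 122.6], [-11.0, 101.6, 120.8], [-7.5, 104.7, 115.0], [7.2, 106.2, 111.1], [9.3, 92.8, 117.0], [11.5, 95.4, 120.4], [13.9, 105.5, 113.5], [16.2, 100.1, 124.8], [18.5, 99.5, 124.1], [21.0, 101.7, 125.3], [24.7, 101.9, 116.6]]
 post -1 132 [np.float64(-25.1), np.float64(25.1), np.float64(-108.0), np.float64(-92.9)] [0.1129 0.12   0.1257]
[[-25.1, -100.3, 110.5], [-22.3, -103.5, 121.5], [-20.2, -94.9, 114.7], [-18.2, -102.3, 126.4], [-15.4, -93.1, 115.8], [-12.9, -103.3, 121.1], [-9.9, -99.7, 120.0], [-6.4, -98.3, 113.6], [8.3, -93.9, 114.6], [11.0, -105.0, 117.8], [13.3, -98.7, 123.1], [15.3, -98.3, 125.1], [17.9, -93.5, 114.6], [20.1, -96.6, 125.9], [
[... 443 characters left out ...]
3, 123.9], [-8.7, 96.2, 117.5], [-7.4, 103.1, 125.7], [-5.3, 92.2, 119.0], [7.9, 96.0, 118.3], [15.6, 102.6, 113.6], [19.3, 93.7, 128.3], [21.0, 91.1, 117.4], [22.9, 97.5, 110.8], [24.1, 99.0, 128.0], [27.5, 97.4, 119.1]]
 post -1 109 [np.float64(-26.7), np.float64(29.5), np.float64(-111.9), np.float64(-93.8)] [0.1116 0.1182 0.1285]
[[-26.7, -100.4, 114.0], [-18.3, -95.0, 116.0], [-15.1, -110.9, 123.5], [-12.8, -96.2, 127.9], [-11.8, -105.5, 124.8], [-9.5, -97.5, 126.5], [-7.1, -99.6, 124.0], [-5.6, -95.7, 123.2], [-3.9, -102.9, 110.3], [13.2, -97.7, 116.6], [18.5, -99.4, 124.3], [20.1, -107.4, 126.1], [21.8, -104.8, 117.5], [22.6, -102.7, 126.7], [24.8, -94.9, 128.2], [26.9, -101.1, 119.9]]
```

```bash
cat > ax.py <<'E'
from meas import *
def axle(im,c,psi,z0):
    """axle line in rotor-local coords about TCP c; returns lx offset at 0, yaw err, ly ends, z"""
    P=pts(im);hsv=cv2.cvtColor(im['pixels'],cv2.COLOR_RGB2HSV);a=np.radians(psi)
    dx=P[...,0]-c[0];dy=P[...,1]-c[1];lx=np.cos(a)*dx+np.sin(a)*dy;ly=-np.sin(a)*dx+np.cos(a)*dy
    k=(hsv[...,1]<75)&(hsv[...,2]>80)&(np.abs(lx)<.02)&(np.abs(ly)<.125)&(np.abs(ly)>.025)&(np.abs(P[...,2]-z0)<.015)
    q=np.c_[lx[k],ly[k],P[...,2][k]];m=np.ones(len(q),bool)
    for _ in range(5):
        f=np.polyfit(q[m,1],q[m,0],1);m=np.abs(np.polyval(f,q[:,1])-q[:,0])<.006
    fz=np.polyfit(q[m,1],q[m,2],1)
    return dict(off_mm=f[1]*1e3,yaw_deg=-np.degrees(f[0]),ends=(q[m,1].min()*1e3,q[m,1].max()*1e3),z=fz[1],ztilt=np.degrees(fz[0]),n=m.sum())
E
python3 - <<'E'
from ax import *
print(axle(L('scene'),(.4954,.2671),3.36,.219))
from h import robot
print(robot.get_position(),robot.get_ee_rot(),ori(3.36))
# to above stand
robot.goto((.5446,-.2445,.2),ori(6.6))
robot.pause(.3)
print(robot.get_clock(),robot.get_position(),robot.get_ee_rot(),ori(6.6),robot.get_contact_force(),robot.get_torque())
for n in('top','scene'):
    im=cam(n);save(im,n+'3');p=robot.get_position();print(n,axle(im,p,6.6,.219))
E
python3 -c "
import cv2,numpy as np
a=cv2.imread('pics/top3.png')[120:290,330:530];b=cv2.imread('pics/scene3.png')[70:240,170:370]
cv2.imwrite('pics/g3.png',cv2.resize(np.hstack([a,b]),None,fx=2,fy=2))"
```

```text
{'off_mm': np.float64(2.2684825858990316), 'yaw_deg': np.float64(0.0022139155386128842), 'ends': (np.float64(-114.87447115865116), np.float64(113.56091590725174)), 'z': np.float64(0.22291204178936674), 'ztilt': np.float64(-0.05590798097891779), 'n': np.int64(256)}
[0.4953285  0.26722811 0.19953464] [-2.15488391e+00 -2.28550375e+00  1.12449345e-03] [2.15535986 2.28561333 0.        ]
9.8833 [ 0.54484454 -0.24387251  0.20004856] [2.08863669e+00 2.34667916e+00 1.29537310e-04] [2.0898828  2.34563303 0.        ] [-0.48818879 -0.00879542 -5.25421612] [ 0.00414599 -0.01055193  0.03491693]
top {'off_mm': np.float64(-1.789934117660965), 'yaw_deg': np.float64(-0.04625412805224334), 'ends': (np.float64(25.08959762844172), np.float64(116.65874805981898)), 'z': np.float64(0.22146030532119926), 'ztilt': np.float64(0.5210119644426304), 'n': np.int64(178)}
scene {'off_mm': np.float64(2.558833520781189), 'yaw_deg': np.float64(0.19860319322892267), 'ends': (np.float64(-113.8318552190761), np.float64(115.88031794079455)), 'z': np.float64(0.2242196692225726), 'ztilt': np.float64(-0.1012190426144206), 'n': np.int64(117)}
```

View pics/g3.png

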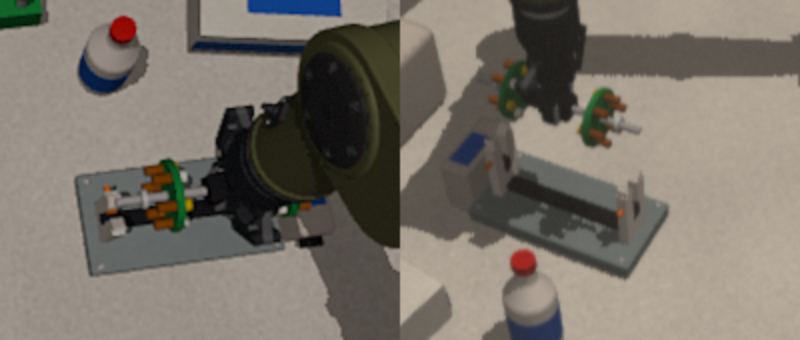

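```bash
cat > st.py <<'E'
from h import *
A=np.radians(6.6);C=np.array([.5454,-.2453])
ex=np.array([np.cos(A),np.sin(A)]);ey=np.array([-np.sin(A),np.cos(A)])
def go(lx,ly,z,v=.03):
    xy=C+lx*ex+ly*ey; robot.move_l((xy[0],xy[1],z),v,ori(6.6))
def rd(avg=1):
    F=robot.get_contact_force();T=robot.get_torque();p=robot.get_position();d=p[:2]-C
    return 't%.2f l=(%.2f,%.2f) z=%.2f F=(%.1f,%.1f,%.2f) T=(%.2f,%.2f,%.2f)'%(robot.get_clock(),1e3*d@ex,1e3*d@ey,1e3*p[2],F[:2]@ex,F[:2]@ey,F[2],T[:2]@ex,T[:2]@ey,T[2])
E
python3 - <<'E'
from st import *
go(0,0,.118,.12);robot.pause(.2);print(rd())
im=cam('scene');save(im,'scene4')
E
python3 -c "
import cv2,numpy as np
b=cv2.imread('pics/scene4.png')[100:220,180:330]
cv2.imwrite('pics/g4.png',cv2.resize(b,None,fx=5,fy=5,interpolation=cv2.INTER_CUBIC))"
```

```text
t11.02 l=(0.42,-0.13) z=118.83 F=(0.3,-0.5,-4.31) T=(-0.02,0.01,-0.06)
```

View pics/g4.png

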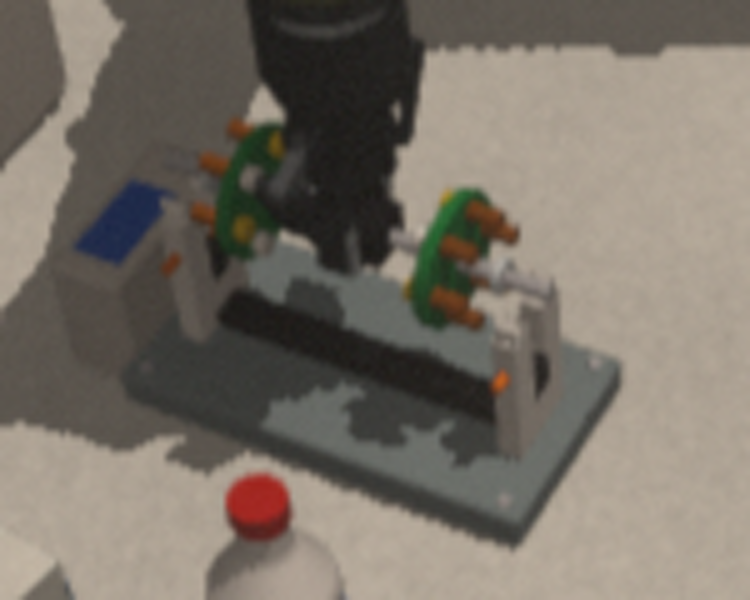

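The left axle end sits over the left post's mouth at about (520,280) in the crop, and its collar is inboard of the post. I'll go down by feel.

```bash
python3 - <<'E'
from st import *
for z in (.112,.107,.103,.100,.097,.094,.091):
    go(0,0,z,.03);robot.pause(.1);print(rd())
    F=robot.get_contact_force()
    if F[2]>1 or np.hypot(*F[:2])>8: break
E
```

```text
t11.52 l=(0.03,0.03) z=111.96 F=(-0.0,0.1,-4.11) T=(0.04,-0.07,-0.01)
t11.93 l=(0.03,0.04) z=106.95 F=(0.1,-0.7,-4.04) T=(-0.04,0.06,-0.02)
t12.32 l=(0.00,0.03) z=102.97 F=(-0.5,-0.2,-4.31) T=(0.02,-0.06,-0.01)
t12.67 l=(-0.00,0.02) z=99.96 F=(0.4,-0.4,-4.06) T=(-0.04,-0.04,-0.03)
t13.02 l=(-0.01,0.03) z=96.96 F=(0.8,0.3,-4.24) T=(-0.03,-0.03,0.02)
t13.37 l=(-0.00,0.03) z=93.96 F=(-0.1,0.9,-4.90) T=(-0.04,0.05,-0.04)
t13.72 l=(-0.01,0.02) z=90.97 F=(-0.7,0.7,-4.40) T=(0.02,-0.00,0.05)
```

```bash
python3 - <<'E'
from st import *
z=.088
while z>.0705:
    go(0,0,z,.02);robot.pause(.08);print(rd())
    F=robot.get_contact_force()
    if F[2]>9 or np.hypot(*F[:2])>10: break
    z-=.0015
E
```

```text
t14.10 l=(-0.02,0.02) z=87.95 F=(-0.8,-0.1,-3.89) T=(-0.06,-0.04,-0.04)
t14.43 l=(-0.01,0.01) z=86.49 F=(0.7,0.3,-5.04) T=(0.01,0.02,0.02)
t14.77 l=(0.01,-0.00) z=85.00 F=(0.6,-0.3,-4.00) T=(-0.00,-0.04,-0.02)
t15.10 l=(-0.01,0.02) z=83.49 F=(-0.6,0.3,-4.55) T=(-0.03,0.03,0.01)
t15.43 l=(-0.02,0.02) z=81.95 F=(0.2,0.5,-4.22) T=(0.01,-0.02,0.05)
t15.77 l=(-0.03,0.02) z=80.48 F=(0.4,-0.9,-4.49) T=(0.00,-0.02,-0.03)
t16.10 l=(-0.39,-0.05) z=79.16 F=(-4.0,0.2,1.98) T=(0.06,0.77,0.02)
t16.43 l=(-0.83,-0.14) z=77.74 F=(-6.2,0.8,4.81) T=(-0.10,1.21,-0.02)
t16.77 l=(-1.00,-0.25) z=76.03 F=(-6.4,0.2,2.36) T=(-0.12,1.21,0.02)
t17.10 l=(-1.09,-0.29) z=74.30 F=(-4.9,0.7,1.37) T=(-0.27,1.12,0.11)
t17.43 l=(-1.14,-0.32) z=72.62 F=(-5.3,-0.2,-0.02) T=(-0.27,1.08,0.06)
t17.77 l=(-1.13,-0.31) z=70.99 F=(-4.9,-0.3,-1.50) T=(-0.36,1.10,0.01)
```

```bash
python3 - <<'E'
from st import *
z=.0695;n=0
while z>.0585:
    go(0,0,z,.01);robot.pause(.05)
    F=robot.get_contact_force();n+=1
    if n%3==0 or F[2]>0: print('%.2f'%(z*1e3),rd())
    if F[2]>6: print('contact');break
    z-=.0003
E
```

```text
68.90 t18.77 l=(-1.09,-0.26) z=68.33 F=(-5.4,0.2,-1.56) T=(-0.29,0.97,0.07)
68.00 t19.67 l=(-1.06,-0.18) z=67.38 F=(-4.8,-0.5,-3.19) T=(-0.13,1.05,0.01)
67.10 t20.57 l=(-0.92,-0.13) z=66.44 F=(-5.1,-0.1,-4.97) T=(-0.10,1.05,-0.02)
66.20 t21.47 l=(-0.52,-0.01) z=65.80 F=(-4.9,0.6,-4.62) T=(-0.10,1.01,0.02)
65.30 t22.37 l=(-0.25,-0.00) z=65.23 F=(-4.8,0.5,-5.07) T=(-0.02,1.05,-0.01)
64.70 t22.97 l=(-0.20,-0.02) z=65.17 F=(-6.7,0.2,0.13) T=(-0.06,1.43,-0.02)
64.40 t23.27 l=(-0.19,-0.05) z=65.14 F=(-8.6,-0.4,2.86) T=(0.05,1.56,0.02)
64.10 t23.57 l=(-0.17,-0.04) z=65.12 F=(-7.5,0.1,4.44) T=(0.14,1.83,0.01)
63.80 t23.87 l=(-0.15,-0.01) z=65.08 F=(-10.0,0.1,8.01) T=(0.12,1.94,-0.03)
contact
```

```bash
python3 - <<'E'
from st import *
robot.pause(.2);print(rd())
for lx in(-.0004,-.0008):
    go(lx,0,.0638,.01);robot.pause(.1);print(lx,rd())
E
```

```text
t24.07 l=(-0.18,-0.05) z=65.09 F=(-9.1,1.3,7.78) T=(0.11,1.93,0.00)
-0.0004 t24.42 l=(-0.15,-0.00) z=65.10 F=(-8.0,-0.3,6.06) T=(0.09,1.66,0.04)
-0.0008 t24.77 l=(-0.18,-0.01) z=65.11 F=(-7.2,-0.7,4.72) T=(0.11,1.45,-0.02)
```

```bash
python3 - <<'E'
from st import *
lx=-.0015;z=.0638
go(lx,0,z,.01);robot.pause(.05);print(rd())
while z>.0605:
    z-=.0002
    go(lx,0,z,.01);robot.pause(.05)
    f=[robot.get_contact_force()[2]]
    for _ in range(2): robot.pause(.02);f.append(robot.get_contact_force()[2])
    print('%.2f'%(z*1e3),round(np.mean(f),2),rd())
    if np.mean(f)>15.3: break
t0=robot.get_clock();m=[]
while robot.get_clock()-t0<.8:
    robot.pause(.05);m.append(robot.get_contact_force()[2])
print(np.round(m,1),rd())
im=cam('scene');save(im,'scene5')
E
python3 -c "
import cv2,numpy as np
b=cv2.imread('pics/scene5.png')[100:220,180:330]
cv2.imwrite('pics/g5.png',cv2.resize(b,None,fx=5,fy=5,interpolation=cv2.INTER_CUBIC))"
```

```text
t25.07 l=(-0.23,-0.01) z=65.06 F=(-4.8,0.5,7.11) T=(0.02,0.92,-0.01)
63.60 8.54 t25.40 l=(-0.20,-0.05) z=65.10 F=(-4.9,-0.2,8.03) T=(0.02,1.07,-0.03)
63.40 9.69 t25.73 l=(-0.20,-0.02) z=65.06 F=(-5.6,0.2,9.63) T=(0.06,1.12,0.01)
63.20 11.41 t26.07 l=(-0.18,-0.04) z=65.04 F=(-6.1,-0.3,11.51) T=(0.10,1.29,0.06)
63.00 13.39 t26.40 l=(-0.15,-0.02) z=65.02 F=(-6.5,-0.4,14.17) T=(0.11,1.36,0.02)
62.80 15.1 t26.73 l=(-0.16,-0.06) z=65.01 F=(-7.8,0.2,14.64) T=(0.15,1.54,-0.02)
62.60 16.39 t27.07 l=(-0.13,-0.03) z=65.00 F=(-8.2,0.5,16.12) T=(0.17,1.65,0.08)
[16.6 16.4 15.8 16.4 15.8 15.9 15.6 16.5 16.1 15.4 16.5 16.5 15.8 16.8
 17.3 16.6] t27.87 l=(-0.13,-0.04) z=65.00 F=(-7.6,0.0,16.61) T=(0.15,1.65,0.03)
```

View pics/g5.png

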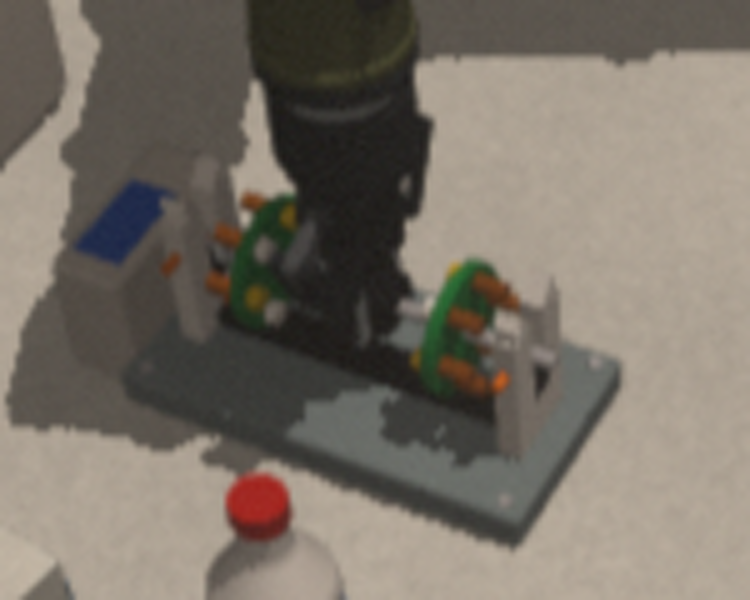

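```bash
python3 - <<'E'
from st import *
for z in(.0634,.0640,.0646):
    go(-.0015,0,z,.01);robot.pause(.05);print(rd())
print('ee',robot.get_ee_rot(),ori(6.6))
robot.command_gripper(0.75);robot.pause(.2);print(robot.get_finger_gap(),rd())
go(-.0008,0,.09,.05);print(rd())
go(0,0,.22,.15);print(rd())
xy=(.40,.10,.28)
robot.goto(xy,ori(6.6));print(rd())
for n in('top','scene'):
    im=cam(n);save(im,n+'6')
    from ax import axle
    print(n,axle(im,C,6.6,.085))
E
python3 -c "
import cv2,numpy as np
a=cv2.imread('pics/top6.png')[170:270,350:510];b=cv2.imread('pics/scene6.png')[110:210,180:340]
cv2.imwrite('pics/g6.png',cv2.resize(np.vstack([a,b]),None,fx=3,fy=3,interpolation=cv2.INTER_CUBIC))"
```

```text
t28.22 l=(-0.21,-0.00) z=65.02 F=(-5.4,-0.7,10.53) T=(0.07,1.21,-0.02)
t28.52 l=(-0.21,-0.01) z=65.08 F=(-3.7,-1.3,7.26) T=(0.02,0.79,-0.01)
t28.82 l=(-0.28,0.01) z=65.12 F=(1.0,-1.1,3.90) T=(-0.17,-0.02,0.03)
ee [2.08857349 2.34448349 0.00265487] [2.0898828  2.34563303 0.        ]
0.7478783184062835 t29.45 l=(-1.51,0.01) z=64.57 F=(0.2,-0.1,-0.21) T=(0.03,-0.03,0.01)
t30.11 l=(-0.87,-0.12) z=90.09 F=(-0.1,0.5,0.05) T=(0.03,0.04,-0.00)
t31.12 l=(-0.55,-0.05) z=219.05 F=(-0.5,0.9,-0.45) T=(-0.02,-0.01,-0.04)
t32.54 l=(-104.08,358.62) z=279.79 F=(-0.5,-0.1,-0.20) T=(0.02,-0.02,0.01)
top {'off_mm': np.float64(-2.088037174926514), 'yaw_deg': np.float64(0.01550186637502316), 'ends': (np.float64(-124.40216605689683), np.float64(116.79726995400216)), 'z': np.float64(0.08717193723918061), 'ztilt': np.float64(0.5785187418854797), 'n': np.int64(236)}
scene {'off_mm': np.float64(2.0436121516451737), 'yaw_deg': np.float64(1.1276644299917933), 'ends': (np.float64(-124.87337452355067), np.float64(114.65135089198778)), 'z': np.float64(0.08843304890548376), 'ztilt': np.float64(0.4087667794840644), 'n': np.int64(102)}
```

View pics/g6.png

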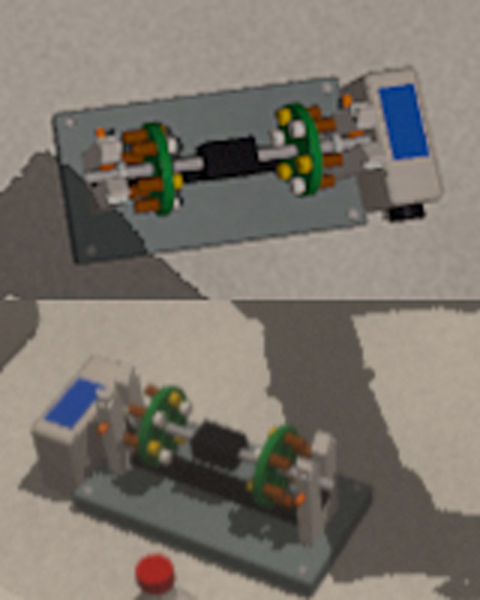

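View pics/scene6.png

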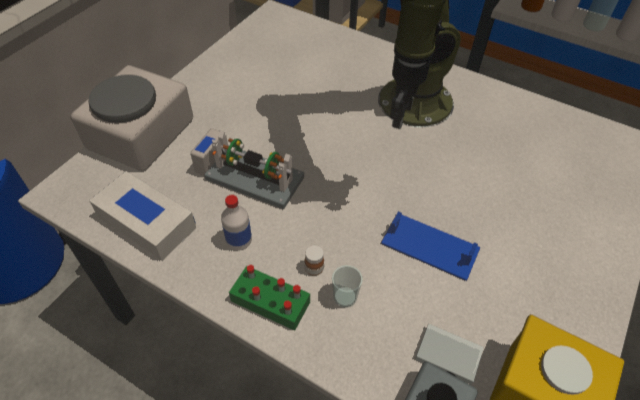

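The rotor lies in both slots with the fingers clear, and the bystanders look undisturbed. The level fit included post and box pixels, so I'll redo it on bare axle and disc pixels only.

```bash
python3 - <<'E'
from meas import *
A=np.radians(6.6);C=np.array([.5454,-.2453])
for n in('top','scene'):
    im=L(n);P=pts(im);hsv=cv2.cvtColor(im['pixels'],cv2.COLOR_RGB2HSV)
    dx=P[...,0]-C[0];dy=P[...,1]-C[1];lx=np.cos(A)*dx+np.sin(A)*dy;ly=-np.sin(A)*dx+np.cos(A)*dy;z=P[...,2]
    for sg in(1,-1):
        k=(np.abs(lx)<.012)&(sg*ly>.026)&(sg*ly<.045)&(z>.07)&(z<.1)
        g=(hsv[...,0]>45)&(hsv[...,0]<80)&(hsv[...,1]>120)&(np.abs(lx)<.05)&(sg*ly>.03)&(sg*ly<.08)&(z>.06)
        b=(hsv[...,2]<75)&(np.abs(lx)<.02)&(sg*ly>.002)&(sg*ly<.024)&(z>.08)
        print(n,sg,'axle z90',np.percentile(z[k],90).round(4),k.sum(),'disc top',np.percentile(z[g],97).round(4),'ly',ly[g].mean().round(4),'blk z',np.median(z[b]).round(4))
t0=dict(top=cv2.imread('pics/top0.png'),scene=cv2.imread('pics/scene0.png'))
for nm,(u0,v0,u1,v1) in dict(bottle=(365,120,405,170),jar=(290,152,316,180),beaker=(243,132,276,170)).items():
    q=pts(L('top'))[v0:v1,u0:u1].reshape(-1,3);q=q[q[:,2]>.015];print(nm,np.percentile(q,[1,50,99],axis=0).round(3).tolist())
E
```

```text
top 1 axle z90 0.0891 33 disc top 0.1214 ly 0.0605 blk z 0.0956
top -1 axle z90 0.0889 34 disc top 0.1221 ly -0.0548 blk z 0.0958
scene 1 axle z90 0.0921 13 disc top 0.1256 ly 0.0591 blk z 0.0957
scene -1 axle z90 0.0927 21 disc top 0.1247 ly -0.0566 blk z 0.0975
bottle [[0.702, -0.184, 0.018], [0.722, -0.148, 0.114], [0.758, -0.123, 0.172]]
jar [[0.679, 0.028, 0.016], [0.696, 0.05, 0.068], [0.723, 0.072, 0.074]]
beaker [[0.7, 0.122, 0.016], [0.745, 0.159, 0.066], [0.766, 0.188, 0.093]]
```

```bash
python3 - <<'E'
from h import *
print(robot.get_clock(),robot.get_contact_force());robot.close_job()
E
```

```text
32.6417 [ 0.83504842  1.27550841 -0.69137837]
the job is handed in; nothing more can be done
```

I lifted the rotor out of the cradle, seated it on both bearing shoes in the mixer stand, let go and handed the job in at 32.6 s. I got no verdict back.

- **By feel:** The catches gave way with about 9–10 N on the whole rotor. The shoes were met at a TCP height of about 65 mm, which puts the axle centre near 84 mm, inside the expected 80–85 mm.
- **Bedding push:** I held about 16 N at the wrist plus the rotor's weight of about 4.5 N for 0.8 s, so about 21 N on the shoes. That is an estimate, since the shoe load is not read directly; it stayed well under 35 N.
- **Level and height:** The top view read the upper surface of the axle at 89.1 and 88.9 mm on the two sides, so the centre is at about 84 mm and it is level. The wrist read no contact after letting go.
- **Bystanders:** The jar, bottle and beaker read within about 1 mm of their starting positions in the top camera.

**Disagreements:**
- **Camera offset:** The scene and top views differ by about 4 mm in x. I took the stand's position between them, corrected against the rotor held in the gripper, and the axle entered the slots without touching.
- **Side force:** A force of up to 10 N from the catches and arm flex showed during pressing. I partly relieved it by shifting the arm and eased it off before opening the gripper.
- **Position along the axle:** I know this only to a few millimetres. The disc readings suggest an offset of about +1 to +3 mm from the stand's middle, within the 4 mm collar play and the 6 mm limit.
- **First level fit:** It gave about 0.5° of tilt because it included post and drive box pixels, so I discarded it for the readings above.

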